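# Hold a lens in the stream of the ionising air station

## Robot

A 6-joint arm with a two-finger parallel gripper is mounted at the origin on a cart in front of the work surface, level with it; the furniture and walls round the work are solid. World frame = base frame: x ahead of the robot, y to its left, z up, the work surface at z = 0. Lengths are in m, angles in degrees, forces in N, time in s.
With the tool pointing down it reaches from about 0.4 to 0.825 m from the base axis. Payload 7 kg.
Tool frame: the origin (TCP) lies at the very end of the fingers, on their centre line; the grasp point (between the pads) lies 19 mm behind it; z points along the fingers, y is the line along which they close (so a half turn about z gives the same grasp; the last joint's range is limited). The gripper opens to 88 mm and grips with 3 to 60 N. Pads are 19 mm wide; open, the fingers measure 130 mm over their backs; the gripper's body (78 mm by 193 mm) begins 47 mm behind the grasp point.
Start: joints at [16.507, 20.546, 0.682, 0, -70.136, -16.507], TCP at [0.675, -0, 0.227] pointing down, gripper open.
Joint ranges: [-176.03, 176.03], [-82.01, 121.73], [-58.28, 71.71], [-173.87, 95.51], [-174.79, -0.11], [-173.66, 173.66]. Speed limits (degrees/s): [136.94, 136.94, 172.46, 180, 180, 180].

## Interface

Orientations are given as [roll, pitch, yaw] about the fixed x, y, z axes, in that order (R = Rz(yaw) Ry(pitch) Rx(roll)).
In Python, from plant import get_state, imaging, r, finder gives the robot as it stands.
- The arm moves only by the shell command python3 -m handwheel 'ROWS' [FORCE]. ROWS is JSON, a list of rows, each a list of 5 numbers: the closure, from 0 (fully open) to 1 (shut), then the shift along the world's x, y, z in cm, then the turn about the world's z in degrees. A call has 1 to 8 rows; each row is the pose to reach, as a shift and turn from the pose commanded when the call began; what a row does not reach only later rows make up. A row lasts 1/8 s, in which the tool goes at most 62.5 mm and 10.7 degrees, less where a joint would pass 70% of its speed; a pose out of reach is approached as far as the arm can. A call with a gripper value outside its range is refused whole. The fingers move at their own pace and stop on an object; FORCE is the grip in N (left out, the last holds). Time passes only in rows, so rows that repeat a pose let the fingers close. It gives the time, the measured TCP pose, the force, the opening and the grip force at its end, in the units of the state.
- get_state(): the state, without advancing time (a new reading comes with each control period).
- imaging.capture(name): name is "scene" or "side" or "wrist"; returns (picture, depth): 420x560x3 uint8, red, green, blue; 420x560 float32, m along the optical axis (not along the pixel's ray), 0 where there is no reading.
- imaging.get_calibration(name): a dict with "fx", "fy", "cx", "cy" (pixels), "rvec" (rotation vector, rad) and "tvec" (3), from world to camera coordinates, as OpenCV has them; the wrist camera has in their place "hand_eye" (4x4, takes a point from camera to tool coordinates, whose origin is the TCP and whose axes are the flange's). Camera axes: x right, y down, z forward; pixel columns grow to the right and rows downward; lengths in m; the calibration is good to about 2 mm. The wrist camera is an equidistant fisheye: a pixel r from the principal point sees the ray r / f radians off the axis. A picture is of the moment at which its call begins: read the wrist's pose just before it. get_calibration takes no time and is no camera call.
- r.close_job(): hands the job in; it is judged then, once.
Trained networks look in the newest picture that a camera, given by its name, has taken for a name from the list of things; names that differ only in an ending like _2 or _b are one class to them, and where a whole thing is asked for, a point or a joint stands for the part that bears it (a point fixed in the world has none). Each returns a list of dicts, best first, with "p" (0 to 1); they miss things now and then, are a little off and sometimes report something else, mostly with a low value. They report only what shows in the picture. A call takes as long as a camera call. They do not tell look-alikes from the thing itself.
- finder.cut_out(camera, query): "region" (420x560 bool, what is visible of it) and "pixel" ([column, row] in pixels, amid what is visible of it).
The state is a dict: "time_s": time; "joints": joint angles; "qd": joint speeds; "joint_torque": joint torques, N m; "tcp_pos": TCP position; "eef_rot": TCP orientation; "contact_force": force on the tool from outside, world axes, zero at the start; "moment": the same for the moment, N m; "gripper_width": finger opening in m; "gripper_force": force on a finger pad.
Only numpy, scipy, OpenCV 4.12 (cv2) and the standard library are available. Lean on these libraries where they do the work, as an engineer would, in place of code of your own. Each camera call takes 0.05 s, during which the arm holds its last target. There are 200 camera calls.

## Task

Blow the dust off the back of the small black lens that stands by itself on the bench. Start the grey ionising air station by pressing its three keys fully down one at a time, green (power), then blue (ioniser), then yellow (air), and only then pick up the lens round its barrel, lift it higher than the row of bottles and the brush, carry it over them without disturbing them, and lower it, back end down, between the two white guard walls. Finish still holding it there, level, centred over the round metal nozzle and still, with a gap of about a centimetre under it so that the air can escape; the lens must never touch the station.

Things in the scene. Friction and masses are not known exactly. Their poses are not given: they have to be found in the camera images.
- station: Ionising air station, a fixed grey box 165 (x) x 230 (y) x 55 mm high; origin under its centre, at bench height. Position and yaw vary; it may stand left or right of the row of bottles. Its x runs from its louvred front to its back, its y along its length. On its flat top: towards +y the nozzle, towards -y three keys in a line along x.
- nozzle (a point): Centre of the nozzle's top rim, 77 mm above the bench, 50 mm from the station's centre along its +y; axes as the station's. An upright metal ring 53 mm in diameter. Two white curved guard walls (radius 47 mm, 3 mm thick) stand in front (-x) and behind (+x), 101 mm above the bench, 42 degrees either side of x; open at +y and -y for fingers closing along the station's y.
- key_green_top (a point): Centre of the top of the green power key, a round spring button 22 mm in diameter, 76 mm above the bench, 9 mm above its grey collar (38 mm in diameter), 45 mm in front (-x) of the middle key; pressed straight down. The keys are 45 mm apart, 75 mm from the station's centre along the station's -y, axes as the station's.
- key_blue_top (a point): Centre of the top of the blue ioniser key, the middle one, of the same make.
- key_yellow_top (a point): Centre of the top of the yellow air key, the back one (+x), of the same make.
- key_green (a joint): How far the green key is pressed: 0 up, 0.005 m fully down, which takes about 4.5 N; springs back.
- key_blue (a joint): The same for the blue key.
- key_yellow (a joint): The same for the yellow key.
- lens_centre (a point): Centre, half-way up, of the lens: black, round, 34 mm high, standing on its back end, 55 mm in diameter at its knurled barrel (14 to 25 mm above its underside), 52 mm at its ends, 0.18 to 0.31 kg; underside 17 mm below this point; z is the lens's axis. It stands on the bench across the row of bottles from the station.
- jar_a: Square glass jar with steel cap, 52 x 52 x 102 mm high, loose; origin under its centre. It, two bottles and a brush stand in a row along x between lens and station, in any order; leave them alone.
- amber_bottle: Amber pump bottle with black head, 35 mm in diameter, 116 mm high, loose; origin under its centre.
- spray_white: White pump bottle, 37 mm in diameter, 138 mm high, the tallest of the row, loose; origin under its centre.
- dust_brush: Dusting brush standing on its brown handle, bristles up, 55 mm in diameter, 114 mm high, loose; origin under its centre.
There are look-alikes about, which are no part of the job. Of the things like the part that bears lens_centre, leave any that is brown or pink; of the rest the smaller one is meant.

How it is judged:
By the outcome, as a careful person would: the job done as asked, in the order asked, and still so for the second after the job is handed in, while the arm keeps its last pose, push and grip.
It also fails if it takes over 70 s, if anything falls off the work surface, if the arm or the gripper's body presses on something with over 40 N, if the wrist force passes 120 N, or if a joint passes its speed limit or range.

## Working session

There is one attempt and no reset: what is moved stays moved. The work goes in short steps, Python scripts to look and compute and a shell command to move; the robot and the scene stay as the last step left them, time stands still between calls to the robot, and variables do not carry over. Pictures are saved under pics/ and viewed, at most 10 in all, crops included, and the job is handed in when it is done.

```bash
mkdir -p pics
cat > h.py <<'E'
import numpy as np, cv2
from plant import get_state, imaging, r, finder
def cloud(name,d):
    c=imaging.get_calibration(name); R=cv2.Rodrigues(np.array(c["rvec"],float))[0]; t=np.array(c["tvec"],float).ravel()
    v,u=np.mgrid[:420,:560]; P=np.stack([(u-c["cx"])/c["fx"]*d,(v-c["cy"])/c["fy"]*d,d],-1)
    W=(P-t)@R; W[d<=0]=np.nan; return W
E
python3 - <<'E'
from h import *
s=get_state(); print(s)
out=[]
for n in("scene","side"):
    p,d=imaging.capture(n); cv2.imwrite(f"pics/{n}.png",p[...,::-1]); np.savez(f"{n}.npz",p=p,d=d); W=cloud(n,d)
    for q in("station","lens_centre","key_green_top","key_blue_top","key_yellow_top","jar_a","amber_bottle","spray_white","dust_brush"):
        for o in finder.cut_out(n,q)[:5]:
            m=o["region"]; w=W[m]; w=w[~np.isnan(w[:,0])]
            if len(w): print(n,q,round(o["p"],2),np.round(o["pixel"]),len(w),np.round(np.percentile(w,[2,50,98],axis=0),3).tolist())
E
```

```text
{'time_s': 0.0, 'joints': array([ 1.65059132e+01,  2.05925873e+01,  6.32038396e-01, -2.30681476e-02,
       -7.01371551e+01, -1.65060650e+01]), 'qd': array([ 0.00696681,  0.09255935,  0.01397573, -0.00129548, -0.049873  ,
        0.03105431]), 'joint_torque': array([-8.00930356e-04, -5.82726967e+01,  2.93058443e+01,  6.99745238e+00,
        6.93249181e-03, -2.06530804e-04]), 'tcp_pos': array([ 6.74477898e-01, -2.92242118e-05,  2.25587252e-01]), 'eef_rot': array([ 1.79900161e+02, -6.97088529e-03, -9.00080021e+01]), 'contact_force': array([ 0.83400176, -0.73501558, -0.2876816 ]), 'moment': array([-0.00753049,  0.00741614,  0.0133815 ]), 'gripper_force': 0.0, 'gripper_width': 0.0874543980200027}
scene station 0.68 [225. 190.] 3560 [[0.425, 0.124, 0.013], [0.499, 0.195, 0.056], [0.604, 0.351, 0.097]]
scene lens_centre 0.84 [366. 305.] 835 [[0.459, -0.309, 0.005], [0.477, -0.289, 0.031], [0.509, -0.26, 0.035]]
scene lens_centre 0.8 [296. 274.] 1424 [[0.398, -0.197, 0.009], [0.426, -0.171, 0.045], [0.47, -0.126, 0.05]]
scene lens_centre 0.59 [384. 267.] 596 [[0.563, -0.27, 0.007], [0.58, -
[... 1379 characters left out ...]
55, 0.179, 0.066], [0.464, 0.191, 0.073], [0.474, 0.198, 0.077]]
side jar_a 0.81 [259. 217.] 606 [[0.505, -0.025, 0.016], [0.525, 0.01, 0.063], [0.554, 0.019, 0.103]]
side jar_a 0.75 [234. 201.] 346 [[0.599, -0.06, 0.007], [0.613, -0.019, 0.072], [0.64, -0.01, 0.108]]
side jar_a 0.44 [291. 221.] 378 [[0.425, -0.024, 0.009], [0.438, -0.007, 0.067], [0.459, 0.002, 0.135]]
side amber_bottle 0.79 [320. 224.] 333 [[0.349, -0.03, 0.001], [0.364, -0.017, 0.051], [0.381, -0.008, 0.115]]
side spray_white 0.9 [291. 220.] 440 [[0.424, -0.03, 0.005], [0.439, -0.008, 0.064], [0.465, 0.002, 0.135]]
side dust_brush 0.86 [236. 202.] 392 [[0.599, -0.149, 0.001], [0.613, -0.02, 0.067], [0.663, -0.011, 0.107]]
```

View pics/scene.png

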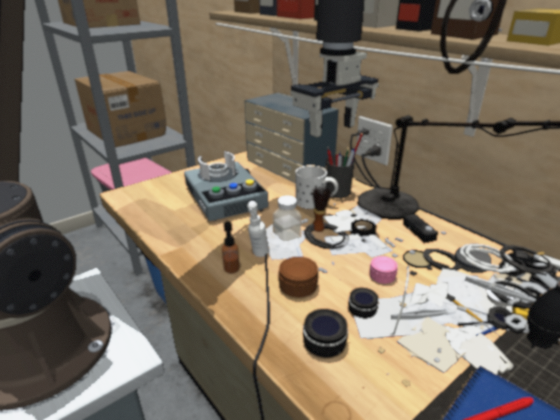

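View pics/side.png

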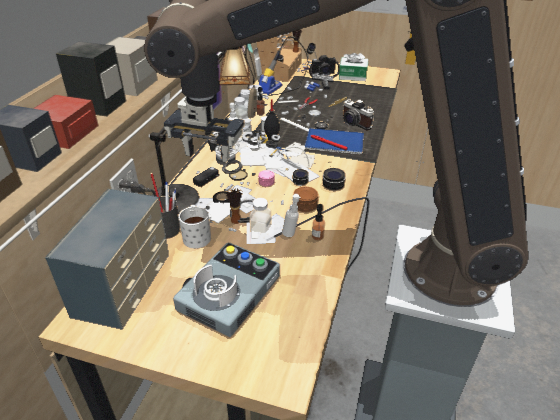

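The scene view shows these lens-like things: brown (298,275), pink (383,268), large black (325,332) and small black (364,301). I choose the small black one at about (0.484,-0.283). The station at (225,190) is left of the row. Next I'll measure the lens, keys and nozzle.

Run:
```python
from h import *
from scipy.optimize import least_squares
def circ(P,r0=None):
    f=(lambda a:np.hypot(P[:,0]-a[0],P[:,1]-a[1])-(a[2] if r0 is None else r0))
    a=least_squares(f,[*P[:,:2].mean(0),r0 or .03],loss="soft_l1",f_scale=.001).x; return np.round(a,4)
tops=[]
for n in("scene","side"):
    z=np.load(n+".npz"); p,d=z["p"],z["d"]; W=cloud(n,d); hsv=cv2.cvtColor(p,cv2.COLOR_RGB2HSV)
    X,Y,Z=W[...,0],W[...,1],W[...,2]
    m=(np.hypot(X-.484,Y+.283)<.045)&(Z>.012)&(Z<.05)
    t=W[m]; print(n,"lens n",len(t),"zmax",np.percentile(t[:,2],98), "mid",circ(t[(t[:,2]<.024)&(t[:,2]>.013)],.0275))
    tt=t[t[:,2]>.030]; print(" top rect",cv2.minEnclosingCircle(tt[:,:2].astype(np.float32)))
    big=(X>.39)&(X<.68)&(Y>.1)&(Y<.42)
    for nm,lo,hi in(("green",45,85),("blue",100,130),("yellow",20,35)):
        k=big&(hsv[...,0]>=lo)&(hsv[...,0]<=hi)&(hsv[...,1]>120)&(hsv[...,2]>70)&(Z>.070)&(Z<.082)
        print(" ",nm,k.sum(),np.round(np.median(W[k],0),4),np.round(cv2.minEnclosingCircle(W[k][:,:2].astype(np.float32))[0],4) if k.sum() else 0)
    k=big&(Z>.05)&(Z<.06); T=W[k]; tops.append(T); print(" box top",len(T),np.median(T[:,2]),cv2.minAreaRect(T[:,:2].astype(np.float32)))
    k=big&(Z>.083)&(Z<.105)&(Y>.2); G=W[k]; print(" guard",len(G),circ(G,.047),circ(G))
    k=big&(Z>.072)&(Z<.08)&(Y>.22); G=W[k]; print(" ring",len(G),circ(G))
print(cv2.minAreaRect(np.vstack(tops)[:,:2].astype(np.float32)))
p=np.load("scene.npz")["p"]; a=cv2.resize(p[225:365,270:430],None,fx=3,fy=3,interpolation=cv2.INTER_CUBIC)
p=np.load("side.npz")["p"]; b=cv2.resize(p[235:340,165:290],None,fx=2.5,fy=2.5)
c=np.zeros((420,800,3),np.uint8); c[:, :480]=a; c[:b.shape[0],485:485+b.shape[1]]=b[:,:315]
cv2.imwrite("pics/crop.png",c[...,::-1])
```

```text
scene lens n 737 zmax 0.03532151342481224 mid [ 0.486  -0.2822  0.0275]
 top rect ((0.4850277006626129, -0.28333672881126404), 0.027281101793050766)
  green 27 [0.461  0.1808 0.0757] [0.4626 0.1829]
  blue 34 [0.5056 0.1717 0.076 ] [0.507  0.1755]
  yellow 31 [0.5486 0.1615 0.0761] [0.5496 0.1626]
 box top 1610 0.056378795245141784 ((0.562313973903656, 0.23809093236923218), (0.22879503667354584, 0.24297180771827698), 77.4790267944336)
 guard 163 [0.5365 0.2969 0.047 ] [0.5365 0.2969 0.047 ]
 ring 185 [0.5357 0.2964 0.0247]
side lens n 198 zmax 0.035010771500044925 mid [ 0.4864 -0.2843  0.0275]
 top rect ((0.48456352949142456, -0.28175443410873413), 0.029081545770168304)
  green 44 [0.4654 0.1905 0.0738] [0.4651 0.1884]
  blue 49 [0.5086 0.1801 0.0743] [0.5065 0.1775]
  yellow 43 [0.5524 0.1698 0.0744] [0.5531 0.1677]
 box top 3323 0.05428558564462396 ((0.5721826553344727, 0.23969343304634094), (0.23095104098320007, 0.2628905475139618), 76.28880310058594)
 guard 265 [0.5364 0.3    0.047 ] [0.5365 0.3001 0.0468]
 ring 258 [0.5361 0.3009 0.0254]
((0.5718792676925659, 0.23847948014736176), (0.23561209440231323, 0.2613987624645233), 76.781005859375)
```

View pics/crop.png

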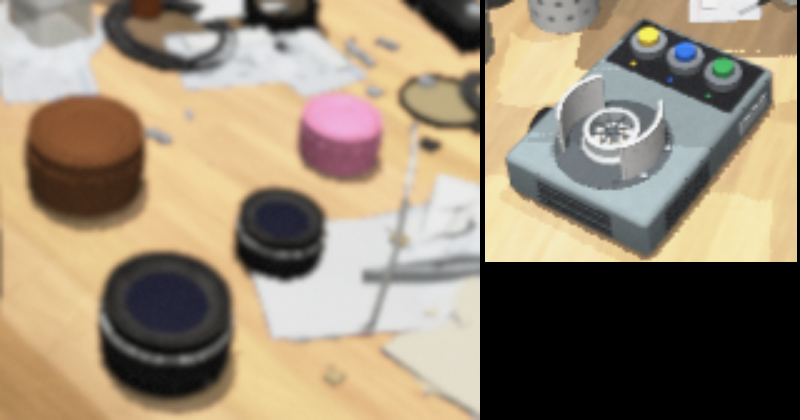

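The crop confirms it: the small black lens (scene 364,301) is clearly smaller than the big black one at (325,332). Estimates: nozzle (0.5363,0.2985), yaw about -13.4°, green (0.4637,0.1873), blue (0.5074,0.1769), yellow (0.5512,0.1665), lens (0.485,-0.283). Quick check for tall obstacles before moving.

Run:
```python
from h import *
for n in("scene","side"):
    z=np.load(n+".npz"); W=cloud(n,z["d"]).reshape(-1,3)
    for nm,(x0,x1,y0,y1,h) in {"tall by station":(.3,.85,.05,.6,.11),"near lens":(.36,.6,-.42,-.2,.015),"above lens":(.3,.7,-.5,-.1,.06)}.items():
        k=(W[:,0]>x0)&(W[:,0]<x1)&(W[:,1]>y0)&(W[:,1]<y1)&(W[:,2]>h)&(W[:,2]<.4)
        P=W[k]
        if nm=="near lens": P=P[np.hypot(P[:,0]-.485,P[:,1]+.283)>.04]
        if len(P): print(n,nm,len(P),np.round(np.percentile(P,[1,50,99],axis=0),3).tolist(), "near dist",np.hypot(P[:,0]-.485,P[:,1]+.283).min())
```

```text
scene tall by station 3544 [[0.723, 0.06, 0.111], [0.739, 0.26, 0.172], [0.847, 0.44, 0.398]] near dist 0.429583411681864
scene near lens 2310 [[0.361, -0.388, 0.015], [0.492, -0.314, 0.034], [0.599, -0.223, 0.094]] near dist 0.05315617209722533
scene above lens 189 [[0.486, -0.5, 0.061], [0.539, -0.358, 0.08], [0.657, -0.316, 0.098]] near dist 0.06520707088686256
side tall by station 8041 [[0.723, 0.081, 0.112], [0.758, 0.35, 0.198], [0.848, 0.557, 0.399]] near dist 0.42410002116942697
side near lens 600 [[0.361, -0.378, 0.015], [0.49, -0.284, 0.033], [0.599, -0.214, 0.095]] near dist 0.05304745393833377
side above lens 130 [[0.49, -0.5, 0.06], [0.648, -0.491, 0.079], [0.678, -0.307, 0.101]] near dist 0.05971782659755267
```

```bash
python3 -m handwheel '[[1,-3,2.6,0,9.6],[1,-6,5.3,0,19.2],[1,-9,8,0,28.8],[1,-12,10.6,0,38.4],[1,-15,13.3,0,48],[1,-18,16,0,57.6],[1,-20,17.7,0,67.2],[1,-21.1,18.7,0,76.6]]' 10
```

```text
time_s: 2.0
tcp_pos: [0.4631, 0.1878, 0.227]
eef_rot: [-180.0, -0.0, -13.0]
contact_force: [-0.5, 0.1, -1.0]
gripper_width: 0.0133
gripper_force: 0.0
```

```bash
cat >> h.py <<'E'
def wrist():
    from scipy.spatial.transform import Rotation as Ro
    s=get_state(); p,d=imaging.capture("wrist"); c=imaging.get_calibration("wrist")
    v,u=np.mgrid[:420,:560]; a=(u-c["cx"])/c["fx"]; b=(v-c["cy"])/c["fy"]; th=np.hypot(a,b); k=np.tan(np.minimum(th,1.5))/np.maximum(th,1e-9)
    P=np.stack([a*k*d,b*k*d,d,np.ones_like(d)],-1)@np.array(c["hand_eye"]).T
    W=P[...,:3]@Ro.from_euler("xyz",s["eef_rot"],degrees=True).as_matrix().T+s["tcp_pos"]; W[(d<=0)|(th>1.4)]=np.nan
    return s,p,d,W
E
python3 - <<'E'
from h import *
s,p,d,W=wrist(); cv2.imwrite("pics/w1.png",p[...,::-1]); hsv=cv2.cvtColor(p,cv2.COLOR_RGB2HSV)
X,Y,Z=W[...,0],W[...,1],W[...,2]
big=(X>.39)&(X<.68)&(Y>.1)&(Y<.42)
for nm,lo,hi in(("green",45,85),("blue",100,130),("yellow",20,35)):
    k=big&(hsv[...,0]>=lo)&(hsv[...,0]<=hi)&(hsv[...,1]>120)&(hsv[...,2]>70)&(Z>.065)&(Z<.085)
    if k.sum(): print(nm,k.sum(),np.round(np.median(W[k],0),4),np.round(cv2.minEnclosingCircle(W[k][:,:2].astype(np.float32)),4) if 0 else cv2.minEnclosingCircle(W[k][:,:2].astype(np.float32)))
E
```

```text
green 340 [0.4683 0.1866 0.0765] ((0.4678820073604584, 0.18660174310207367), 0.01051962561905384)
blue 387 [0.5115 0.1764 0.0764] ((0.5114469528198242, 0.17637306451797485), 0.010764379985630512)
yellow 381 [0.555  0.1664 0.0764] ((0.5550000071525574, 0.16658830642700195), 0.010708712972700596)
```

View pics/w1.png

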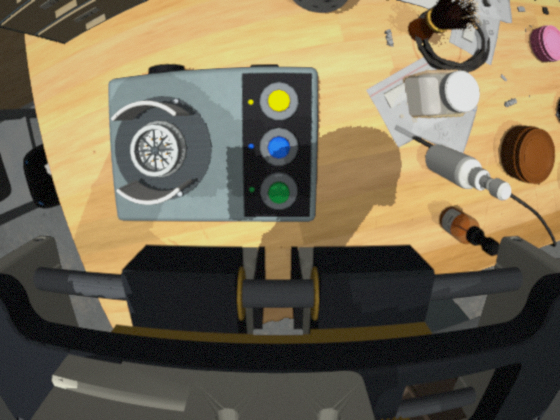

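The wrist view shows the station's keys at (279,192), (278,147) and (279,100), about 4 mm further in x than the fixed cameras put them. I'll split the difference, which is well inside the key radius.

```bash
python3 -m handwheel '[[1,0.3,0,-5,0],[1,0.3,0,-10,0],[1,0.3,0,-14,0],[1,0.3,0,-14.6,0],[1,0.3,0,-15,0],[1,0.3,0,-15.4,0],[1,0.3,0,-15.6,0],[1,0.3,0,-15.6,0]]'
```

```text
time_s: 3.05
tcp_pos: [0.468, 0.1877, 0.0717]
eef_rot: [-179.9, -0.1, -13.4]
contact_force: [1.6, 0.3, 4.0]
gripper_width: 0.0002
gripper_force: 2.0
```

```bash
python3 -m handwheel '[[1,0,0,-0.1,0],[1,0,0,-0.2,0],[1,0,0,-0.2,0],[1,0,0,-0.2,0]]'
```

```text
time_s: 3.55
tcp_pos: [0.4682, 0.1877, 0.0709]
eef_rot: [-179.9, -0.1, -13.3]
contact_force: [-3.8, -1.7, 21.5]
gripper_width: 0.0006
gripper_force: 11.0
```

The force jumped to 21 N, so green is on its hard stop. Blue next, with the same depth.

```bash
python3 -m handwheel '[[1,0,0,3,0],[1,2.2,-0.5,3,0],[1,4.37,-1.04,3,0],[1,4.37,-1.04,3,0],[1,4.37,-1.04,1,0],[1,4.37,-1.04,0.4,0],[1,4.37,-1.04,0,0],[1,4.37,-1.04,0,0]]'
```

```text
time_s: 4.55
tcp_pos: [0.5096, 0.1762, 0.0709]
eef_rot: [179.9, 0.0, -13.3]
contact_force: [-11.0, -2.6, 24.6]
gripper_width: 0.0001
gripper_force: 12.5
```

```bash
python3 -m handwheel '[[1,0,0,3,0],[1,2.2,-0.5,3,0],[1,4.37,-1.04,3,0],[1,4.37,-1.04,3,0],[1,4.37,-1.04,1,0],[1,4.37,-1.04,0.4,0],[1,4.37,-1.04,0,0],[1,4.37,-1.04,0,0]]'
```

```text
time_s: 5.55
tcp_pos: [0.5534, 0.166, 0.071]
eef_rot: [179.9, 0.0, -13.3]
contact_force: [-10.5, -1.8, 21.0]
gripper_width: 0.0004
gripper_force: 10.6
```

```bash
python3 -m handwheel '[[1,0,0,6,0],[0.5,0,0,12,0],[0,0,0,18,0],[0,-1.5,-6,18,0],[0,-3,-12,18,0],[0,-4.5,-18,18,0],[0,-6,-24,18,0],[0,-7.5,-30,18,0]]'; python3 -m handwheel '[[0,-1,-5,0,0],[0,-2,-10,0,0],[0,-3,-14.5,0,0],[0,-3,-14.5,0,0],[0,-3,-14.5,0,0]]'
python3 - <<'E'
from h import *
s,p,d,W=wrist(); print(s["tcp_pos"],s["eef_rot"])
X,Y,Z=W[...,0],W[...,1],W[...,2]
near=np.hypot(X-.485,Y+.283)<.045
for o in finder.cut_out("wrist","lens_centre")[:5]:
    m=o["region"]; w=W[m]; w=w[w[:,2]>.028]
    if len(w): print(o["p"],o["pixel"],np.median(w,0),cv2.minEnclosingCircle(w[:,:2].astype(np.float32)))
t=W[near&(Z>.03)&(Z<.04)]; print(len(t),t.mean(0),cv2.minEnclosingCircle(t[:,:2].astype(np.float32)))
k=(np.hypot(X-.485,Y+.283)<.12)&(Z>.045)&(Z<.15); print("tall",k.sum(),np.round(np.percentile(W[k],[1,50,99],axis=0),3) if k.sum() else "")
cv2.imwrite("pics/w2.png",p[...,::-1])
p2,_=imaging.capture("side"); a=cv2.resize(p2[235:340,165:290],None,fx=4,fy=4); cv2.imwrite("pics/s2.png",a[...,::-1])
E
```

```text
time_s: 6.55
tcp_pos: [0.4782, -0.1353, 0.2492]
eef_rot: [-180.0, -0.0, -13.4]
contact_force: [1.7, -0.7, -0.2]
gripper_width: 0.0649
gripper_force: 0.0
time_s: 7.18
tcp_pos: [0.449, -0.2786, 0.2486]
eef_rot: [-180.0, 0.0, -13.4]
contact_force: [-0.1, 0.5, 0.4]
gripper_width: 0.0879
gripper_force: 0.0
[ 0.44902738 -0.27858749  0.24864521] [-1.79989723e+02  1.02381387e-02 -1.34424787e+01]
0.84 [220.2, 73.1] [ 0.59192869 -0.24400927  0.03233742] ((0.5911846160888672, -0.24448472261428833), 0.02729429304599762)
0.78 [304.5, 232.0] [ 0.38248325 -0.29548398  0.04352034] ((0.3800586760044098, -0.2958461344242096), 0.03730156645178795)
0.73 [275.9, 152.3] [ 0.4876179  -0.28316428  0.03234206] ((0.4874681532382965, -0.2827109396457672), 0.026830321177840233)
0.62 [187.5, 214.2] [ 0.44148216 -0.1631998   0.04602759] ((0.4455799460411072, -0.18058854341506958), 0.060584306716918945)
1548 [ 0.4873503  -0.28313359  0.03252617] ((0.48741090297698975, -0.2825019657611847), 0.027045629918575287)
tall 1468 [[ 0.368 -0.359  0.045]
 [ 0.442 -0.282  0.047]
 [ 0.573 -0.166  0.098]]
```

View pics/w2.png

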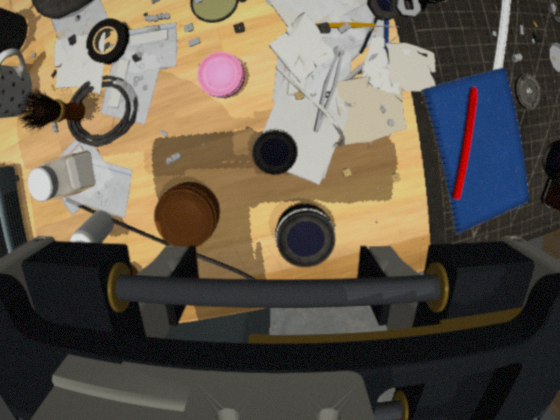

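View pics/s2.png

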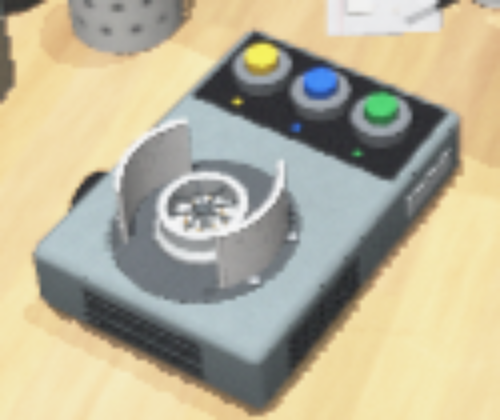

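The lens is at wrist (275,152), giving (0.4874,-0.283), against (0.485,-0.283) from the fixed cameras. Before descending I'll check for tall points inside the gripper body's footprint.

Run:
```python
from h import *
s,p,d,Ww=wrist()
a=np.radians(-13.4); R=np.array([[np.cos(a),-np.sin(a)],[np.sin(a),np.cos(a)]])
for n,W in(("wrist",Ww),*[(n,cloud(n,np.load(n+".npz")["d"])) for n in("scene","side")]):
    W=W.reshape(-1,3); q=(W[:,:2]-[.4865,-.283])@R
    for lo,hi,X,Y,nm in((.055,.2,.055,.115,"body"),(.010,.055,.016,.075,"fingers")):
        k=(abs(q[:,0])<X)&(abs(q[:,1])<Y)&(W[:,2]>lo)&(W[:,2]<hi)
        if nm=="fingers": k&=np.hypot(q[:,0],q[:,1])>.032
        print(n,nm,k.sum(),np.round(np.c_[q[k],W[k,2]][:6],3).tolist())
```

```text
wrist body 187 [[0.054, -0.038, 0.099], [0.054, -0.039, 0.098], [0.054, -0.04, 0.096], [0.054, -0.041, 0.097], [0.054, -0.042, 0.098], [0.053, -0.039, 0.098]]
wrist fingers 3 [[0.015, -0.075, 0.042], [0.015, -0.074, 0.049], [0.008, -0.075, 0.01]]
scene body 96 [[0.052, -0.038, 0.098], [0.054, -0.039, 0.097], [0.051, -0.04, 0.097], [0.051, -0.041, 0.098], [0.049, -0.042, 0.097], [0.051, -0.042, 0.096]]
scene fingers 4 [[0.014, -0.074, 0.05], [0.014, -0.074, 0.048], [0.013, -0.074, 0.044], [0.012, -0.074, 0.038]]
side body 24 [[0.047, -0.039, 0.1], [0.048, -0.05, 0.094], [0.055, -0.041, 0.093], [0.051, -0.04, 0.095], [0.048, -0.042, 0.095], [0.045, -0.044, 0.094]]
side fingers 8 [[0.014, -0.074, 0.05], [0.012, -0.071, 0.044], [0.01, -0.075, 0.038], [0.008, -0.072, 0.037], [0.005, -0.075, 0.02], [0.008, -0.072, 0.016]]
```

Run:
```python
from h import *
s,p,d,Ww=wrist()
C=[("w",Ww)]+[(n,cloud(n,np.load(n+".npz")["d"])) for n in("scene","side")]
A=np.vstack([W.reshape(-1,3) for _,W in C]); A=A[np.hypot(A[:,0]-.4865,A[:,1]+.283)<.14]; A=A[A[:,2]<.15]
st=A[(A[:,2]>.055)]
for z in np.arange(.055,.11,.005):
    k=(st[:,2]>=z)&(st[:,2]<z+.005); print(round(z,3),k.sum(),np.round(np.percentile(st[k],[5,50,95],axis=0)[:,:2],3).tolist() if k.sum() else "")
for ang in range(-60,61,10):   # tool yaw
    a=np.radians(ang); R=np.array([[np.cos(a),-np.sin(a)],[np.sin(a),np.cos(a)]]); q=(A[:,:2]-[.4865,-.283])@R
    b=A[:,2]>.06; f=(A[:,2]>.012)&(np.hypot(q[:,0],q[:,1])>.033)
    db=np.maximum(abs(q[b,0])-.039,abs(q[b,1])-.0965); df=np.maximum(abs(q[f,0])-.0095,np.maximum(abs(q[f,1])-.065,.044-abs(q[f,1])))
    print(ang,"body clr mm",np.round(np.percentile(db,.5)*1e3,1),"finger clr",np.round(np.percentile(df,.1)*1e3,1))
```

```text
0.055 14 [[0.483, -0.361], [0.486, -0.36], [0.488, -0.357]]
0.06 20 [[0.486, -0.361], [0.488, -0.359], [0.491, -0.357]]
0.065 14 [[0.489, -0.359], [0.491, -0.357], [0.521, -0.339]]
0.07 35 [[0.491, -0.358], [0.495, -0.353], [0.577, -0.306]]
0.075 57 [[0.495, -0.356], [0.564, -0.318], [0.574, -0.308]]
0.08 48 [[0.499, -0.354], [0.503, -0.35], [0.567, -0.311]]
0.085 77 [[0.503, -0.352], [0.55, -0.323], [0.561, -0.315]]
0.09 103 [[0.51, -0.347], [0.518, -0.341], [0.554, -0.319]]
0.095 158 [[0.518, -0.342], [0.531, -0.333], [0.546, -0.324]]
0.1 0 
0.105 0 
-60 body clr mm 20.1 finger clr 9.3
-50 body clr mm 17.6 finger clr 15.6
-40 body clr mm 8.8 finger clr 22.0
-30 body clr mm -2.0 finger clr 20.4
-20 body clr mm -13.1 finger clr 10.2
-10 body clr mm -23.4 finger clr 8.1
0 body clr mm -27.3 finger clr 3.1
10 body clr mm -30.6 finger clr -6.0
20 body clr mm -32.0 finger clr -6.4
30 body clr mm -33.1 finger clr -1.4
40 body clr mm -32.2 finger clr 0.6
50 body clr mm -30.6 finger clr 1.8
60 body clr mm -28.7 finger clr 3.6
```

A wire arch (up to z≈0.098) stands beside the lens. Gripping at yaw -52°, parallel to the arch, clears it by about 17 mm, so I'll use that and turn back to -13.4° at the nozzle.

```bash
python3 -m handwheel '[[0,1,0,0,-10],[0,2,-0.2,0,-20],[0,3,-0.4,0,-30],[0,3.7,-0.44,0,-38.6],[0,3.7,-0.44,-5,-38.6],[0,3.7,-0.44,-10,-38.6],[0,3.7,-0.44,-12,-38.6],[0,3.7,-0.44,-12,-38.6]]'
python3 - <<'E'
from h import *
s,p,d,W=wrist(); print(s["tcp_pos"],s["eef_rot"]); t=W[(np.hypot(W[...,0]-.486,W[...,1]+.283)<.04)&(W[...,2]>.028)&(W[...,2]<.04)]
print(len(t),np.median(t,0),cv2.minEnclosingCircle(t[:,:2].astype(np.float32)) if len(t) else "")
E
```

```text
time_s: 8.43
tcp_pos: [0.4856, -0.2824, 0.1271]
eef_rot: [179.9, 0.2, -51.9]
contact_force: [0.6, 0.8, 0.4]
gripper_width: 0.0876
gripper_force: 0.0
[ 0.48558912 -0.28240537  0.12710301] [ 1.79871477e+02  1.53128152e-01 -5.19479104e+01]
3207 [ 0.48798008 -0.2840414   0.03236499] ((0.48850128054618835, -0.28303757309913635), 0.027307400479912758)
```

```bash
python3 -m handwheel '[[0,0.1,0,-4,0],[0,0.1,0,-8,0],[0,0.1,0,-10.5,0],[0,0.1,0,-11.6,0],[0,0.1,0,-12.2,0],[0,0.1,0,-12.4,0],[0,0.1,0,-12.4,0],[0,0.1,0,-12.4,0]]'
```

```text
time_s: 9.48
tcp_pos: [0.4878, -0.2833, 0.0052]
eef_rot: [-180.0, -0.1, -52.0]
contact_force: [0.9, 0.8, -0.4]
gripper_width: 0.0878
gripper_force: 0.0
```

```bash
python3 -m handwheel '[[0,0,0,-0.15,0],[0.3,0,0,-0.15,0],[0.6,0,0,-0.15,0],[1,0,0,-0.15,0],[1,0,0,-0.15,0],[1,0,0,-0.15,0],[1,0,0,-0.15,0],[1,0,0,-0.15,0]]' 30
```

```text
time_s: 10.48
tcp_pos: [0.4873, -0.2832, 0.003]
eef_rot: [180.0, 0.0, -52.0]
contact_force: [-0.9, -0.4, 0.2]
gripper_width: 0.054
gripper_force: 30.0
```

```bash
python3 -m handwheel '[[1,0,0,0.5,0],[1,0,0,2,0],[1,0,0,5,0],[1,0,0,9,0],[1,0,0,13,0],[1,0,0,17,0],[1,0,0,20.5,0],[1,0,0,20.5,0]]'
python3 - <<'E'
from h import *
s=get_state(); print(s["tcp_pos"],s["contact_force"],s["moment"],s["gripper_width"])
W=cloud("scene",imaging.capture("scene")[1]); t=W[(np.hypot(W[...,0]-.487,W[...,1]+.283)<.034)&(W[...,2]>.1)&(W[...,2]<.30)]
print(len(t),np.round(np.percentile(t[:,2],[1,5,50,95]),4))
b=W[(np.hypot(W[...,0]-.487,W[...,1]+.283)<.02)&(W[...,2]<.06)];print("left on bench",(b[:,2]>.02).sum())
E
```

```text
time_s: 11.48
tcp_pos: [0.4889, -0.2837, 0.2123]
eef_rot: [-179.8, -0.3, -52.0]
contact_force: [-0.1, 0.5, -2.4]
gripper_width: 0.0539
gripper_force: 30.0
[ 0.48892963 -0.28370887  0.21234232] [-0.09430931  0.48545999 -2.44531582] [0.01400993 0.07044348 0.06371672] 0.053881251028160326
371 [0.2144 0.216  0.2315 0.2954]
left on bench 0
```

The lens is held at underside z≈0.21. Now carrying it over the row.

```bash
python3 -m handwheel '[[1,0.2,2,0.3,2],[1,0.5,6,0.5,6],[1,1,11,0.5,10],[1,1.4,16,0.5,15],[1,1.8,21,0.5,20],[1,2.2,26,0.5,25],[1,2.6,31,0.5,30],[1,3,36,0.5,34]]' && python3 -m handwheel '[[1,0.4,5,0,2],[1,0.8,10,0,4],[1,1.3,15,0,4.6],[1,1.8,19,0,4.6],[1,2.1,21.6,0,4.6],[1,2.1,22.1,0,4.6],[1,2.1,22.1,0,4.6],[1,2.1,22.1,0,4.6]]'
python3 - <<'E'
from h import *
from scipy.optimize import least_squares
def circ(P,r0):
    f=lambda a:np.hypot(P[:,0]-a[0],P[:,1]-a[1])-r0
    return np.round(least_squares(f,P[:,:2].mean(0),loss="soft_l1",f_scale=.001).x,4)
s,p,d,W=wrist(); print(s["tcp_pos"],s["eef_rot"]); cv2.imwrite("pics/w3.png",p[...,::-1])
for n in("wrist","scene","side"):
    if n!="wrist": p,d=imaging.capture(n); W=cloud(n,d)
    X,Y,Z=W[...,0],W[...,1],W[...,2]; b=(np.hypot(X-.537,Y-.298)<.06)
    G=W[b&(Z>.083)&(Z<.105)]; print(n,"guard",len(G),circ(G,.047) if len(G)>20 else "")
    hsv=cv2.cvtColor(p,cv2.COLOR_RGB2HSV)
    L=W[b&(Z>.185)&(Z<.255)&(np.hypot(X-.537,Y-.298)<.04)&(hsv[...,2]<60)]
    if len(L)>20: print(" lens",len(L),np.round(np.percentile(L,[2,50,98],axis=0),4).tolist(),circ(L,.0275))
E
```

```text
time_s: 12.52
tcp_pos: [0.5164, 0.0782, 0.2121]
eef_rot: [179.9, 0.1, -17.9]
contact_force: [0.8, -0.1, -3.0]
gripper_width: 0.0537
gripper_force: 30.0
time_s: 13.52
tcp_pos: [0.5382, 0.2967, 0.2131]
eef_rot: [180.0, 0.0, -13.5]
contact_force: [0.4, 0.2, -2.2]
gripper_width: 0.0538
gripper_force: 30.0
[0.53824773 0.29666779 0.21308114] [ 1.79982929e+02  1.39923927e-02 -1.34545812e+01]
wrist guard 502 [0.5398 0.2982]
 lens 7660 [[0.5167, 0.267, 0.2183], [0.5508, 0.2951, 0.2418], [0.5659, 0.3227, 0.2458]] [0.5376 0.2973]
scene guard 165 [0.5366 0.297 ]
 lens 141 [[0.5094, 0.2769, 0.217], [0.5154, 0.2902, 0.2354], [0.5424, 0.3225, 0.2453]] [0.5397 0.2945]
side guard 258 [0.5366 0.3   ]
 lens 281 [[0.5107, 0.2716, 0.2173], [0.5244, 0.3088, 0.2392], [0.5361, 0.3272, 0.2493]] [0.5422 0.2996]
```

View pics/w3.png

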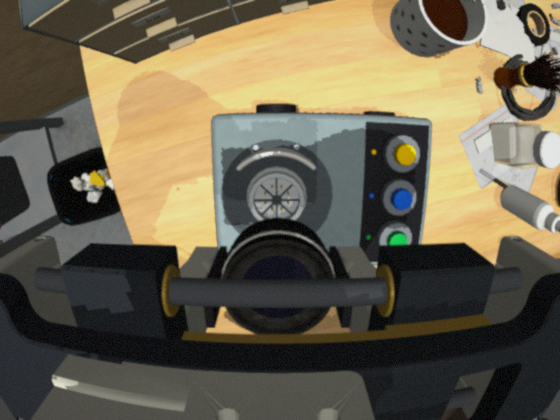

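The wrist view shows the lens (278,285) held level, with the nozzle at (277,195) below it and the far wall at (275,158). Lowering to just above the walls to recheck centring.

```bash
python3 -m handwheel '[[1,0,0.1,-2,0],[1,0,0.1,-4,0],[1,0,0.1,-6,0],[1,0,0.1,-7.5,0],[1,0,0.1,-8.5,0],[1,0,0.1,-8.8,0],[1,0,0.1,-8.8,0],[1,0,0.1,-8.8,0]]'
cat > m.py <<'E'
from h import *
from scipy.optimize import least_squares
import sys
zt=float(sys.argv[1]) # lens underside
def circ(P,r0,c0):
    f=lambda a:np.hypot(P[:,0]-a[0],P[:,1]-a[1])-r0
    return np.round(least_squares(f,c0,loss="soft_l1",f_scale=.001).x,4)
s=get_state(); print(s["tcp_pos"],s["eef_rot"])
a=np.radians(-13.4); R=np.array([[np.cos(a),-np.sin(a)],[np.sin(a),np.cos(a)]])
tiles=[]
for n in("scene","side"):
    p,d=imaging.capture(n); W=cloud(n,d); cv2.imwrite("pics/%s_%d.png"%(n,zt*1e3),p[...,::-1])
    old=cloud(n,np.load(n+".npz")["d"]); Z0=old[...,2]; G=old[(np.hypot(old[...,0]-.537,old[...,1]-.2985)<.06)&(Z0>.083)&(Z0<.105)]
    g=circ(G,.047,[.537,.298])
    Z=W[...,2]; q=(W[...,:2]-s["tcp_pos"][:2])@R
    sel=(np.hypot(q[...,0],q[...,1])<.036)&(abs(q[...,1])<.02)&(abs(Z-old[...,2])>.004)
    out=[]
    for lo,hi,rr in((.014,.025,.0275),(.002,.013,.026)):
        L=W[sel&(Z>zt+lo)&(Z<zt+hi)&(q[...,0]<-.012)]
        out.append((len(L),circ(L,rr,s["tcp_pos"][:2]).tolist() if len(L)>15 else None))
    allL=W[sel]; print(n,"guard",g,"lens",out,"z",np.round(np.nanpercentile(allL[:,2],[2,98]),4))
    c=imaging.get_calibration(n); px,_=cv2.projectPoints(np.array([[*s["tcp_pos"][:2],.1]]),np.array(c["rvec"],float),np.array(c["tvec"],float),np.array([[c["fx"],0,c["cx"]],[0,c["fy"],c["cy"]],[0,0,1.]]),None)
    u,v=px.ravel().astype(int); tiles.append(cv2.resize(p[max(v-45,0):v+45,u-45:u+45],(400,400),interpolation=cv2.INTER_CUBIC))
cv2.imwrite("pics/t_%d.png"%(zt*1e3),np.hstack(tiles)[...,::-1])
E
python3 m.py 0.122
```

```text
time_s: 14.68
tcp_pos: [0.5387, 0.2991, 0.1257]
eef_rot: [-179.9, -0.0, -13.4]
contact_force: [0.3, 0.5, -2.8]
gripper_width: 0.0536
gripper_force: 30.0
[0.53870687 0.2990727  0.12572521] [-1.79949505e+02 -3.77076292e-02 -1.33909503e+01]
scene guard [0.5365 0.2969] lens [(22, [0.5383, 0.3008]), (22, [0.5367, 0.3044])] z [0.1307 0.3107]
side guard [0.5364 0.3   ] lens [(43, [0.538, 0.2993]), (29, [0.5368, 0.2997])] z [0.0763 0.568 ]
```

View pics/t_122.png

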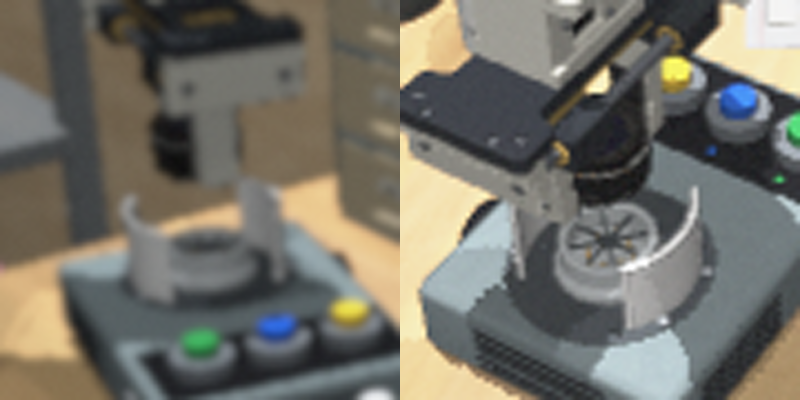

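Both views show the lens level above the nozzle, between the walls, centred to within about 1–2 mm. Lowering to a gap of about 1 cm.

```bash
python3 -m handwheel '[[1,-0.05,-0.05,-0.8,0],[1,-0.05,-0.05,-1.6,0],[1,-0.05,-0.05,-2.4,0],[1,-0.05,-0.05,-3,0],[1,-0.05,-0.05,-3.4,0],[1,-0.05,-0.05,-3.5,0],[1,-0.05,-0.05,-3.5,0],[1,-0.05,-0.05,-3.5,0]]'; python3 m.py 0.087
```

```text
time_s: 15.78
tcp_pos: [0.538, 0.2984, 0.0903]
eef_rot: [-180.0, -0.0, -13.4]
contact_force: [-0.5, 0.5, -2.9]
gripper_width: 0.0541
gripper_force: 30.0
[0.53802536 0.29837892 0.09034366] [-1.79977485e+02 -1.62689825e-02 -1.34006645e+01]
scene guard [0.5365 0.2969] lens [(25, [0.5379, 0.3014]), (15, None)] z [0.0972 0.2733]
side guard [0.5364 0.3   ] lens [(38, [0.5374, 0.2989]), (24, [0.5347, 0.2975])] z [0.0972 0.5328]
```

View pics/t_87.png

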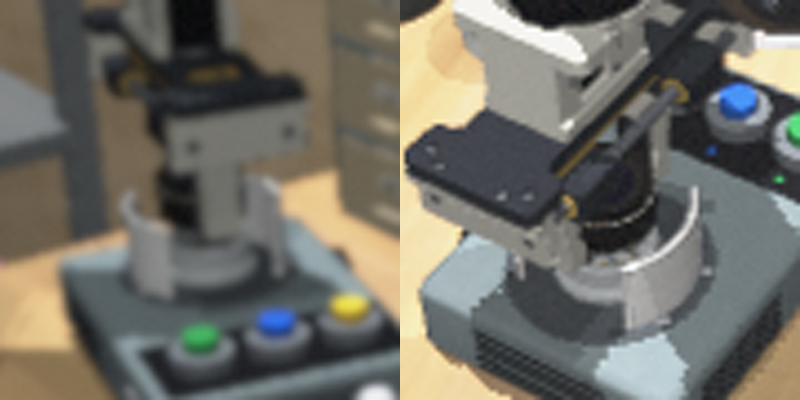

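The lens sits level over the nozzle between the walls with a visible gap, and the force shows only its weight. Settle, then hand in.

```bash
python3 -m handwheel '[[1,0,0,0,0],[1,0,0,0,0],[1,0,0,0,0]]' && python3 -c "
from plant import r; print(r.close_job())"
```

```text
time_s: 16.25
tcp_pos: [0.5379, 0.2983, 0.0901]
eef_rot: [-180.0, -0.0, -13.4]
contact_force: [0.1, -0.9, -3.4]
gripper_width: 0.0541
gripper_force: 30.0
the job is handed in; nothing more can be done
None
```

I pressed green, blue and yellow to their stops in that order, and the small black lens is now held still and level, centred to about 2 mm over the nozzle with a gap of about 1 cm; the job is handed in at 16.25 s, with no verdict returned.

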